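Hang the masking tape on the turning tape stand

TASK

Put the loose roll of masking tape away on the rotating tape stand. Turn the stand until its one empty peg points to the front of the bench, towards you, then hang the roll on that peg, with the peg through the roll's hole, and leave it hanging there. Leave the tools that lie about on the bench where they are.

Things in the scene. Friction and masses are not known exactly. Their poses are not given: they have to be found in the camera images.
- roll_center (a point): centre of the loose roll of pale masking tape lying flat on the bench in front of the stand: 104 mm outside diameter, 36 mm wide (centre 18 mm above the bench), an open hole 76 mm in diameter right through, so the ring is about 14 mm thick and can be pinched across with one finger in the hole. z is its axis. 0.1 to 0.2 kg. (A like roll already hangs on the stand.)
- stand_base (a point): centre of the underside of the tape stand's round foot (164 mm diameter, 16 mm thick, screwed to the bench), on the upright turning axis; x points to the back of the bench, y to the left. On it turns, either way without end, a square wooden post, 96 mm wide (104 mm at its cap), 204 mm high to the top of the cap. Each of its four faces carries one raked wooden peg
- stand_knob (a point): centre of the gripping band of the round wooden knob on top of the post, on the turning axis, 231 mm above the bench: 42 mm diameter; the band is 18 mm high, the knob's top is 16 mm above this point, the post's cap 27 mm below it
- tape_stand (a joint): angle of the stand in rad, growing anticlockwise seen from above; at 0 (and whole turns) the empty peg points straight to the front (-x), at +1.57 to the right (-y). Light friction (0.12 N m): it stays where it is left. Three of its pegs carry rolls of tape that go round with it and cannot come off; these reach 110 mm from the axis and lie 65 to 180 mm above the bench; all four pegs are alike
- free_peg_root (a point): where the axis of the empty peg leaves the post's face, 48 mm from the turning axis, 110 mm above the bench. Turns with the stand; its x axis points from the empty peg's face into the post (so the peg points along its -x and +z), y sideways, z up
- free_peg_tip (a point): rounded tip of the empty peg: a plain dowel, 18 mm diameter, 110 mm long from the face, rising outwards at 45 degrees; the tip is 126 mm from the turning axis and 188 mm above the bench. Axes as free_peg_root
- free_peg (a point): middle of the empty peg's length, on its axis; z runs along the peg to its tip, y is level
- measure_center (a point): centre of the yellow tape measure on the bench, 38 x 81 x 66 mm; to be left alone
- marker_center (a point): centre of the marker pen on the bench, 28 x 130 x 18 mm, lying; to be left alone
- plane_center (a point): centre of the block plane on the bench, 46 x 155 x 54 mm; to be left alone
- caliper_center (a point): centre of the caliper lying flat on the bench, 57 x 200 x 7 mm; to be left alone
Mind the look-alikes: they are no part of the job. What is meant by the part that bears roll_center is not green, and is the larger of those in its own colour.

How it is judged (in metres and radians):
On the way:
1. the empty peg points to the front (within about 29 degrees) (x of free_peg_tip in the frame of stand_base below -0.11 m), for 0.2 s.
At the end, for the whole second after the job is handed in: The roll hangs at rest on the peg that was empty: its centre at most 38 mm below or 30 mm above the peg's axis and 30 mm to its side and inside the peg's length, its own axis tipped at least 29 degrees from upright, the stand not turning and the roll let go (x of roll_center in the frame of free_peg between -0.038 and 0.03 m and y of roll_center in the frame of free_peg between -0.03 and 0.03 m and z of roll_center in the frame of free_peg between -0.06 and 0.045 m and angle between roll_center's own z axis and vertical above 0.5 rad and linear speed of roll below 0.03 m/s and velocity of joint tape_stand between -0.1 and 0.1 rad/s); the robot touches nothing.
It fails at once if the tape measure is moved by more than 30 mm (distance of measure_center from where it was at the start of the episode above 0.03 m).
It fails at once if the marker is moved by more than 30 mm (distance of marker_center from where it was at the start of the episode above 0.03 m).
It fails at once if the block plane is moved by more than 30 mm (distance of plane_center from where it was at the start of the episode above 0.03 m).
It fails at once if the caliper is moved by more than 30 mm (distance of caliper_center from where it was at the start of the episode above 0.03 m).
It also fails if it takes over 64 s, if anything falls off the work surface, if the arm or the gripper's body presses on something with over 40 N, if the wrist force passes 120 N, or if a joint passes its speed limit or range.

ROBOT

A 6-joint arm with a two-finger parallel gripper is mounted at the origin on a cart in front of the work surface, level with it; the furniture and walls round the work are solid. World frame = base frame: x ahead of the robot, y to its left, z up, the work surface at z = 0. Lengths are in m, angles in degrees, forces in N, time in s.
With the tool pointing down it reaches from about 0.325 to 0.85 m from the base axis. Payload 15.5 kg.
Tool frame: the origin (TCP) lies on the centre line of the jaws, within the pads' length; the fingertips stand 17 mm ahead of it and the grasp point (between the pads) lies 2 mm behind it (robot.tip_reach is the distance from the TCP to the fingertips, in m); z points along the fingers, y is the line along which they close (so a half turn about z gives the same grasp; the last joint's range is limited). The gripper opens to 91 mm and grips with 3 to 60 N. Pads are 32 mm wide; open, the fingers measure 118 mm over their backs; the gripper's body (76 mm by 178 mm) begins 60 mm behind the grasp point.
Start: joints at [-69.643, 28.281, 77.091, -0, 74.628, -5.472], TCP at [0.272, -0.563, 0.231] pointing down, gripper open.
Joint ranges: [-166.48, 166.48], [-47.26, 123.95], [12.59, 153.08], [-70.14, 250.14], [6.76, 159.57], [-176.63, 176.63]. Speed limits (degrees/s): [108.29, 108.29, 147.25, 172.46, 172.46, 172.46].

INTERFACE

Orientations are given as a 3x3 rotation matrix whose columns are the frame's x, y, z axes.
In Python, from cell import robot gives the robot as it stands.
- The arm moves only by the tool drive_tool, never from a script. Its argument "series" is one flat list of numbers, 4 for each row, row after row: the shift along the tool's x, y, z in cm, then the turn about the tool's z in rad. In form: [x, y, z, roll, x, y, z, roll, ...]. A call has 1 to 10 rows; each row shifts and turns the commanded pose from where the row before left it, along the tool's axes as they then stand; what a row does not reach is not made up. A row lasts 1/8 s, in which the tool goes at most 62.5 mm and 10.7 degrees, less where a joint would pass 70% of its speed; a pose out of reach is approached as far as the arm can. A call with a gripper value outside its range is refused whole. "jaw" is the finger opening in cm, from 0 to 9.12, set as the call begins (left out, the last holds). The fingers move at their own pace and stop on an object; "newtons" is the grip in N (left out, the last holds). Time passes only in rows, so rows that do not move let the fingers close. It gives the time, the measured TCP pose, the force, the opening and the grip force at its end, in the units of the state.
- robot.observe(): the state, without advancing time (a new reading comes with each control period).
- robot.camera(name): name is "scene" or "side" or "wrist"; returns (picture, depth): 400x640x3 uint8, red, green, blue; 400x640 float32, m along the optical axis (not along the pixel's ray), 0 where there is no reading.
- robot.calibration(name): a dict with "vertical_fov" (degrees; the focal length in pixels is half the picture's height over the tangent of half this angle, whatever the lens; pixels are square), "cx", "cy" (the principal point, pixels), "k1" (the pictures are not rectified: a ray, as slopes to the right and down, at radius r is drawn at 1 + k1 r^2 times it, then the intrinsics apply), "rvec" (rotation vector, rad) and "tvec" (3), from world to camera coordinates, as OpenCV has them. Camera axes: x right, y down, z forward; pixel columns grow to the right and rows downward; lengths in m; the calibration is good to about 2 mm. A picture is of the moment at which its call begins: read the wrist's pose just before it. calibration takes no time and is no camera call; for the wrist camera it gives the pose at the moment of the call.
- robot.close_job(): hands the job in; it is judged then, once.
The state is a dict: "time_s": time; "q": joint angles; "joint_vel": joint speeds; "tau": joint torques, N m; "ee_pos": TCP position; "orientation": TCP orientation; "force": force on the tool from outside, world axes, zero at the start; "wrist_torque": the same for the moment, N m; "width": opening from 0.0 (shut) to 1.0 (fully open); "grasp_force": force on a finger pad.
Only numpy, scipy, OpenCV 4.12 (cv2) and the standard library are available. Lean on these libraries where they do the work, as an engineer would, in place of code of your own. Each camera call takes 0.05 s, during which the arm holds its last target. There are 200 camera calls.

## Working session

There is one attempt and no reset: what is moved stays moved. The work goes in short steps, Python scripts to look and compute and a tool call to move; the robot and the scene stay as the last step left them, time stands still between calls to the robot, and variables do not carry over. Pictures are saved under pics/ and viewed, at most 10 in all, crops included, and the job is handed in when it is done.

Besides the shell and the picture viewer there is one more tool, called after "Request:" as name(argument=value, ...) on one line, values as JSON. drive_tool: Moves the arm, as the interface text tells. Its arguments: {"type":"object","properties":{"series":{"type":"array"},"jaw":{"type":"number"},"newtons":{"type":"number"}},"required":["series"]}

```bash
ls; mkdir -p pics; cat > h.py <<'E'
import numpy as np, cv2
from cell import robot
def cal(n):
    c=robot.calibration(n); f=200/np.tan(np.radians(c["vertical_fov"])/2)
    R=cv2.Rodrigues(np.array(c["rvec"],float))[0]; return c,f,R,np.array(c["tvec"],float).ravel()
def cloud(n):
    C=cal(n); p,d=robot.camera(n); c,f,R,t=C
    v,u=np.mgrid[0:400,0:640].astype(float)
    K=np.array([[f,0,c["cx"]],[0,f,c["cy"]],[0,0,1.]])
    s=cv2.undistortPoints(np.stack([u.ravel(),v.ravel()],1)[:,None],K,np.array([c["k1"],0,0,0.]))[:,0].reshape(400,640,2)
    P=np.dstack([s*d[...,None],d])
    W=(P-t)@R; W[d==0]=np.nan
    return p,d,W
def save(p,name,box=None,scale=1):
    if box: p=p[box[1]:box[3],box[0]:box[2]]
    cv2.imwrite("pics/"+name,cv2.resize(p[...,::-1],None,fx=scale,fy=scale))
E
python3 - <<'E'
from h import *
for n in("scene","side"):
    p,d,W=cloud(n); save(p,n+"0.png"); np.savez("/tmp/"+n,p=p,W=W)
print(robot.observe())
E
```

```text
pics
{'time_s': 0.1, 'q': array([-6.96440095e+01,  2.83108516e+01,  7.71231760e+01, -2.00038428e-03,
        7.46281323e+01, -5.47103372e+00]), 'joint_vel': array([ 0.03130432, -0.01582822, -0.11369576,  0.01526541, -0.09227791,
        0.00551496]), 'tau': array([ 1.23614933e-03, -8.80242562e+01, -3.82544768e+01,  7.05537549e-02,
        4.83270606e-02, -6.64484310e-05]), 'ee_pos': array([ 0.27217294, -0.56227041,  0.2304054 ]), 'orientation': array([[ 9.00109364e-01,  4.35663822e-01, -4.08944446e-04],
       [ 4.35664008e-01, -9.00108805e-01,  1.00543145e-03],
       [ 6.99356129e-05, -1.08316064e-03, -9.99999411e-01]]), 'force': array([-1.00329419, -0.2592972 ,  0.35847943]), 'wrist_torque': array([-0.04540609, -0.03911486, -0.01697511]), 'grasp_force': 0.0, 'width': 0.9995917706913905}
```

View pics/scene0.png

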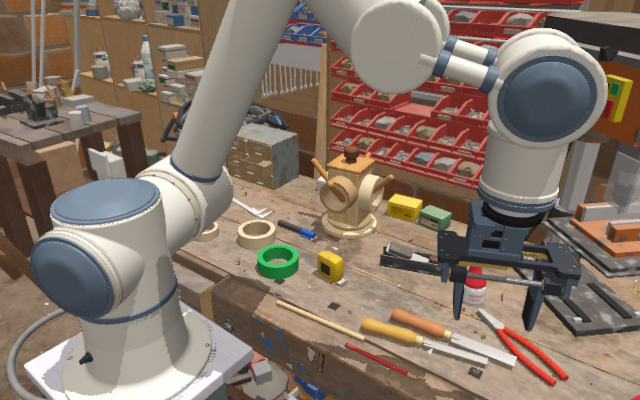

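View pics/side0.png

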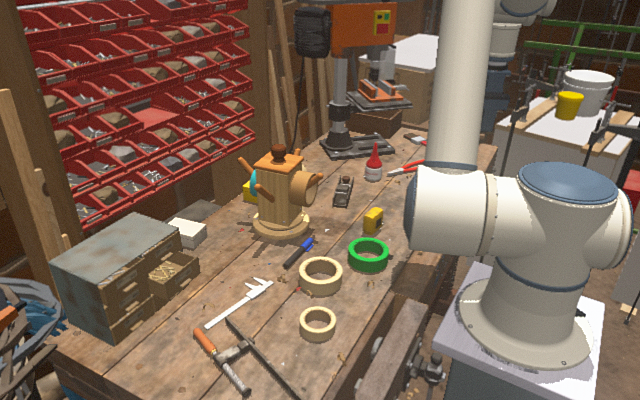

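Candidates in the side view: a large pale ring at (320,276) (scene (257,235)), a smaller pale ring at (318,323) (scene (205,230)), and a green ring at (368,255) (scene (278,262)). I choose the large pale one. The post is in the side view at (280,195) with its knob at (279,153). Next I measure these and make a close crop.

```bash
python3 - <<'E'
from h import *
import cv2
D=np.load("/tmp/side.npz");p,W=D["p"],D["W"]
save(p,"crop1.png",(170,130,450,350),2.8)
def ring(c,w):
    u,v=c; S=W[v-w:v+w,u-w:u+w].reshape(-1,3); return S
for nm,c in (("big",(320,276)),("small",(318,323)),("green",(368,255))):
    S=ring(c,26); S=S[np.isfinite(S).all(1)]; T=S[(S[:,2]>.028)&(S[:,2]<.045)]
    ce,r=cv2.minEnclosingCircle(T[:,:2].astype(np.float32)); print(nm,np.round(ce,3),round(r,3),T[:,2].max().round(3),len(T))
for n in("side","scene"):
    W=np.load(f"/tmp/{n}.npz")["W"]; S=W.reshape(-1,3); S=S[np.isfinite(S).all(1)]
    S=S[(S[:,0]<1.1)&(abs(S[:,1])<.5)&(S[:,0]>.4)]
    T=S[(S[:,2]>.225)&(S[:,2]<.26)&(S[:,0]>.6)&(S[:,1]<.3)]
    print(n,"knob",np.median(T,0).round(3),T.min(0).round(3),T.max(0).round(3),len(T))
    print([ (k,W[v,u].round(3)) for k,u,v in ([("knobpx",279,153),("tip1",241,158),("tip2",311,180),("tip3",257,185)] if n=="side" else [("knob",352,153),("tipL",316,162),("tipF",325,190),("tipR",390,180)])])
E
```

```text
big [0.442 0.126] 0.055 0.04 619
small [0.369 0.263] 0.039 0.031 107
green [ 0.383 -0.009] 0.055 0.04 537
side knob [ 1.058 -0.013  0.246] [ 0.647 -0.5    0.225] [1.1  0.3  0.26] 1921
[('knobpx', array([ 0.657, -0.016,  0.234])), ('tip1', array([ 0.782, -0.008,  0.19 ])), ('tip2', array([ 0.572, -0.038,  0.168])), ('tip3', array([0.649, 0.093, 0.19 ]))]
scene knob [ 1.058 -0.037  0.244] [ 0.647 -0.499  0.225] [1.1   0.299 0.26 ] 1264
[('knob', array([ 0.655, -0.044,  0.235])), ('tipL', array([0.648, 0.076, 0.18 ])), ('tipF', array([ 0.588, -0.004,  0.137])), ('tipR', array([ 0.678, -0.153,  0.178]))]
```

View pics/crop1.png

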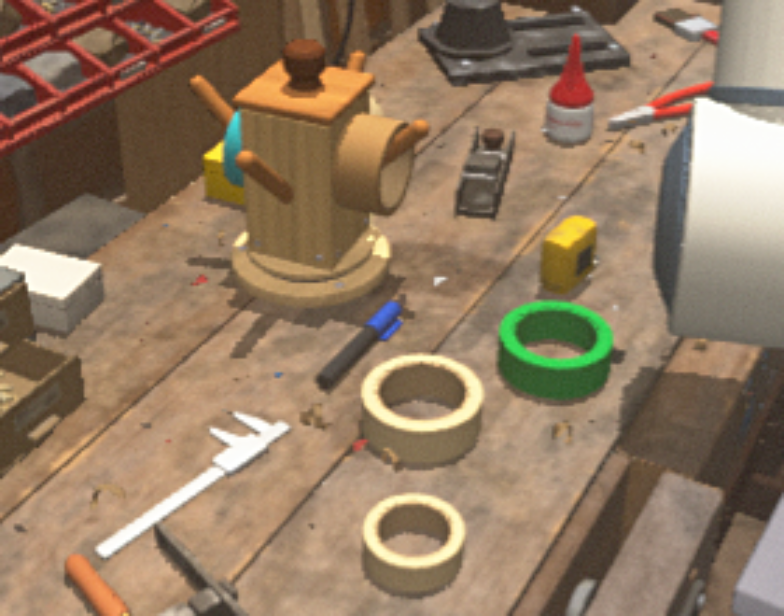

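The crop shows the large pale ring (crop (420,410)) is clearly bigger than the small pale one (crop (413,545)), so the choice holds. The empty peg's tip is at crop (245,160) and points left (+y). Next I fit the stand axis and the peg.

```bash
python3 - <<'E'
from h import *
from scipy.optimize import least_squares
A=[]
for n in("side","scene"):
    W=np.load(f"/tmp/{n}.npz")["W"]; S=W.reshape(-1,3); S=S[np.isfinite(S).all(1)]
    S=S[np.hypot(S[:,0]-.66,S[:,1]+.03)<.2]; A.append(S)
    T=S[(S[:,2]>.224)&(S[:,2]<.238)&(np.hypot(S[:,0]-.66,S[:,1]+.03)<.05)]
    r=least_squares(lambda c:np.hypot(*(T[:,:2]-c).T)-.021,[.67,-.03],loss="soft_l1",f_scale=.002)
    F=S[(S[:,2]>.005)&(S[:,2]<.013)&(np.hypot(S[:,0]-.66,S[:,1]+.03)<.095)]
    r2=least_squares(lambda c:np.hypot(*(F[:,:2]-c).T)-.082,[.67,-.03],loss="soft_l1",f_scale=.002)
    cap=S[(S[:,2]>.195)&(S[:,2]<.21)&(np.hypot(S[:,0]-.66,S[:,1]+.03)<.085)]
    print(n,r.x.round(4),len(T),r2.x.round(4),len(F),"cap",cv2.minAreaRect(cap[:,:2].astype(np.float32)))
    P=S[(S[:,2]>.15)&(S[:,2]<.2)&(S[:,1]>.05)&(abs(S[:,0]-.655)<.04)]
    c=r.x; m=np.median(P[:,:2],0); print(" peg",m.round(3),len(P),"ang",np.degrees(np.arctan2(*(m-c)[::-1])).round(1))
W=np.load("/tmp/side.npz")["W"]
for k,b in(("marker",(284,236,315,268)),("measure",(363,207,384,235))):
    S=W[b[1]:b[3],b[0]:b[2]].reshape(-1,3);S=S[S[:,2]>.009];print(k,S.min(0).round(3),S.max(0).round(3))
E
```

```text
side [ 0.6705 -0.0303] 74 [ 0.6715 -0.0305] 147 cap ((0.6699304580688477, -0.02702970802783966), (0.10554929077625275, 0.10722213983535767), 8.368573188781738)
 peg [0.648 0.084] 92 ang 101.2
scene [ 0.6706 -0.0289] 73 [ 0.671  -0.0284] 182 cap ((0.6674004793167114, -0.0313241183757782), (0.10656364262104034, 0.1054355576634407), 9.239959716796875)
 peg [0.648 0.071] 107 ang 102.5
marker [0.472 0.003 0.009] [0.616 0.146 0.04 ]
measure [ 0.411 -0.184  0.009] [ 0.449 -0.102  0.07 ]
```

Request:
drive_tool(series=[0,0,-2,0.113,0,0,-2,0.113,0,0,-2,0.113,0,0,-1.5,0.112,3.3,-4.4,0,0,3.3,-4.4,0,0,3.3,-4.4,0,0,3.3,-4.4,0,0,3.3,-4.4,0,0,3.3,-4.4,0,0], jaw=9.1)

```text
time_s: 1.35
ee_pos: [0.4711, -0.297, 0.3058]
orientation: [[1.0, -0.0, -0.0], [-0.0, -1.0, 0.0], [-0.0, -0.0, -1.0]]
force: [0.6, 0.0, 0.5]
width: 0.998
grasp_force: 0.0
```

Request:
drive_tool(series=[3.3,-4.4,0,0,3.3,-4.4,0,0,3.3,-4.4,0,0,3.3,-4.4,0,0,3.3,-4.4,0,0,3.3,-4.4,0,0,0,0,0,0])

```text
time_s: 2.22
ee_pos: [0.6697, -0.0314, 0.3049]
orientation: [[1.0, 0.003, -0.001], [0.003, -1.0, 0.001], [-0.001, -0.001, -1.0]]
force: [0.3, 0.6, -0.5]
width: 0.997
grasp_force: 0.0
```

```bash
python3 - <<'E'
from h import *
p,d,W=cloud("wrist"); save(p,"w1.png")
S=W.reshape(-1,3); S=S[np.isfinite(S).all(1)]
T=S[(S[:,2]>.225)&(S[:,2]<.25)&(np.hypot(S[:,0]-.67,S[:,1]+.03)<.045)]
print(len(T),np.median(T,0) if len(T) else 0, cv2.minEnclosingCircle(T[:,:2].astype(np.float32)) if len(T) else 0)
print(robot.observe()["q"].round(1))
E
```

```text
2641 [ 0.67516653 -0.02995717  0.24589728] ((0.6710348129272461, -0.02986806631088257), 0.02096339873969555)
[-7.9 29.  64.  -0.  87.1 81.9]
```

View pics/w1.png

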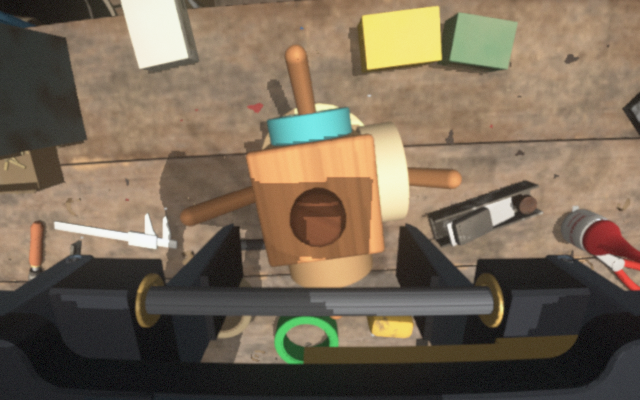

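The wrist view shows the knob at (318,215), centred between the fingers, and the empty peg pointing left at (215,203). I will descend and grip the knob.

Request:
drive_tool(series=[0.1,-0.1,2.5,0,0,0,2.5,0,0,0,2.4,0,0,0,0,0])

```text
time_s: 2.78
ee_pos: [0.6679, -0.0346, 0.2304]
orientation: [[1.0, -0.001, -0.004], [-0.001, -1.0, 0.0], [-0.004, -0.0, -1.0]]
force: [0.2, -0.6, 0.4]
width: 0.998
grasp_force: 0.0
```

Request:
drive_tool(series=[0,0,0,0,0,0,0,0,0,0,0,0,0,0,0,0,0,0,0,0,0,0,0,0], jaw=3.5, newtons=35)

```text
time_s: 3.52
ee_pos: [0.6694, -0.0303, 0.232]
orientation: [[1.0, 0.001, 0.0], [0.001, -1.0, 0.005], [0.0, -0.005, -1.0]]
force: [1.8, 22.7, 1.2]
width: 0.446
grasp_force: 35.0
```

Request:
drive_tool(series=[0,0,0,-0.141,0,0,0,-0.141,0,0,0,-0.141,0,0,0,-0.141,0,0,0,-0.141,0,0,0,-0.141,0,0,0,-0.141,0,0,0,-0.141,0,0,0,-0.141,0,0,0,-0.141])

```text
time_s: 4.78
ee_pos: [0.6703, -0.0314, 0.2321]
orientation: [[0.155, 0.988, 0.002], [0.988, -0.155, 0.003], [0.004, 0.001, -1.0]]
force: [9.2, 15.6, -2.7]
width: 0.448
grasp_force: 35.0
```

Request:
drive_tool(series=[0,0,0,0,0,0,0,0])

```text
time_s: 5.03
ee_pos: [0.6703, -0.0314, 0.232]
orientation: [[0.159, 0.987, 0.002], [0.987, -0.159, 0.003], [0.004, 0.001, -1.0]]
force: [8.5, 15.6, -2.2]
width: 0.443
grasp_force: 35.0
```

```bash
python3 - <<'E'
from h import *
p,d,W=cloud("side"); save(p,"side1.png",(170,60,450,350),2)
S=W.reshape(-1,3); S=S[np.isfinite(S).all(1)]; c=np.array([.671,-.03])
P=S[(S[:,2]>.14)&(S[:,2]<.195)]; v=P[:,:2]-c; r=np.hypot(*v.T)
P=P[(r>.085)&(r<.135)]; print(len(P)); a=np.degrees(np.arctan2(P[:,1]-c[1],P[:,0]-c[0]))%360
print(np.histogram(a,36,(0,360))[0]); m=(a>150)&(a<210)&(P[:,2]>.17); print(np.median(a[m]),m.sum())
print(robot.observe()["q"].round(1))
E
```

```text
463
[ 73   5  16  11   0   0   0   0  11 103   0   0   0   0   0   0   0 115
   8   0   0   0   0  11  40  10  38  10   0   0   0   0   0   0   0  12]
176.55241276357597 65
[-7.9 32.  70.   0.2 78.   1.2]
```

View pics/side1.png

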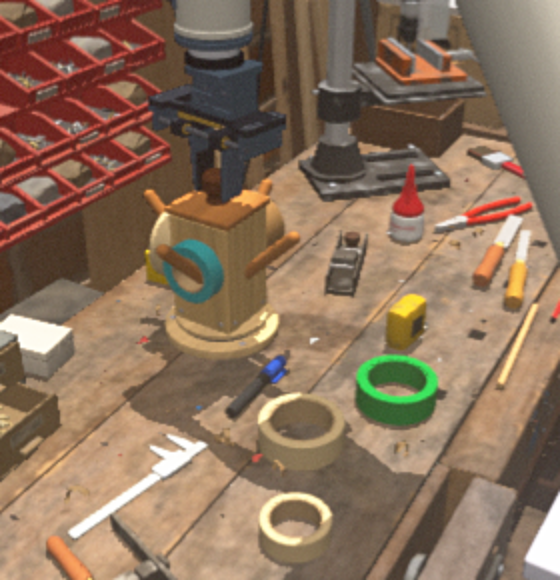

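The empty peg (crop (275,255)) now points to the front at about 178–180°. I will release the knob, rise, turn back and go over the roll.

Request:
drive_tool(series=[0,0,0,0,0,0,0,0,0,0,0,0,0,0,0,0,0,0,0,0,0,0,-2.5,0,0,0,-2.5,0,0,0,-2.5,0.14,0,0,0,0.15,0,0,0,0.15], jaw=9.1)

```text
time_s: 6.32
ee_pos: [0.6695, -0.0337, 0.3073]
orientation: [[0.57, 0.822, 0.001], [0.822, -0.57, -0.0], [0.0, 0.001, -1.0]]
force: [-0.9, 0.2, -0.9]
width: 1.001
grasp_force: 0.0
```

Request:
drive_tool(series=[0,0,0,0.16,0,0,0,0.16,0,0,0,0.16,0,0,0,0.16,0,0,0,0.16,0,0,0,0.17,-4,-3.4,0,0,-4,-3.4,0,0,-4,-3.4,0,0,-4,-3.4,0,0])

```text
time_s: 7.58
ee_pos: [0.5081, 0.1032, 0.307]
orientation: [[1.0, -0.001, 0.0], [-0.001, -1.0, 0.0], [0.0, -0.0, -1.0]]
force: [0.9, -0.2, -0.2]
width: 0.999
grasp_force: 0.0
```

Request:
drive_tool(series=[-3.3,-3.4,2,0,-3.3,-3.4,2,0,0,0,2,0,0,0,2,0,0,0,0,0], jaw=4.2)

```text
time_s: 8.2
ee_pos: [0.4427, 0.1703, 0.2262]
orientation: [[1.0, -0.0, -0.002], [-0.0, -1.0, -0.001], [-0.002, 0.001, -1.0]]
force: [0.5, -0.4, 0.3]
width: 0.481
grasp_force: 0.0
```

```bash
python3 - <<'E'
from h import *
from scipy.optimize import least_squares
for n in("wrist","side"):
    p,d,W=cloud(n)
    if n=="wrist": save(p,"w2.png")
    S=W.reshape(-1,3); S=S[np.isfinite(S).all(1)]
    T=S[(S[:,2]>.03)&(S[:,2]<.042)&(np.hypot(S[:,0]-.442,S[:,1]-.126)<.065)]
    # band: distance from ring mid radius beyond half width
    r=least_squares(lambda c:np.maximum(abs(np.hypot(*(T[:,:2]-c).T)-.045)-.005,0),[.442,.126],loss="soft_l1",f_scale=.002)
    ang=np.degrees(np.arctan2(T[:,1]-r.x[1],T[:,0]-r.x[0]))
    print(n,len(T),r.x.round(4),r.cost,np.histogram(ang,12,(-180,180))[0],T.min(0),T.max(0))
print(robot.observe()["ee_pos"].round(4))
E
```

```text
wrist 3354 [0.4437 0.1266] 0.0008274746575523216 [265 276 278 286 286 297 311 298 276 255 262 264] [0.3912018  0.07486554 0.03002567] [0.49531463 0.17757509 0.03893288]
side 584 [0.4421 0.1281] 0.00023839583413213936 [46 39 43 49 48 43 41 40 58 60 64 53] [0.3903766  0.0751234  0.03003893] [0.49482689 0.18120989 0.04126244]
[0.4438 0.1704 0.2275]
```

View pics/w2.png

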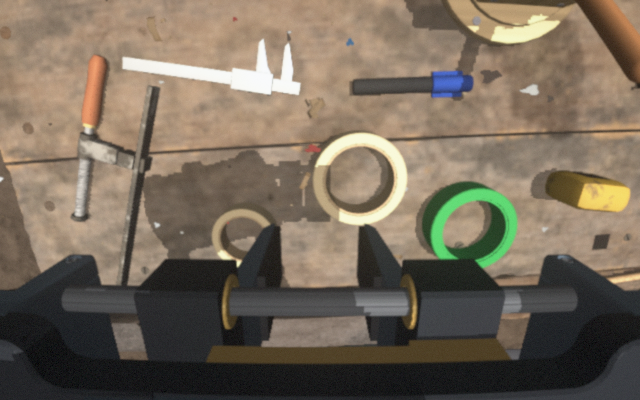

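The wrist view shows the large pale ring at (360,178), with clear space on its left (+y) side for the outer finger. I will descend onto the +y wall.

Request:
drive_tool(series=[0,-0.1,5,0,0,0,5,0,0,0,5,0,0,0,3,0,0,0,2.4,0,0,0,0,0])

```text
time_s: 9.05
ee_pos: [0.4435, 0.1713, 0.0224]
orientation: [[1.0, -0.001, -0.001], [-0.001, -1.0, -0.0], [-0.001, 0.0, -1.0]]
force: [-0.3, 0.0, 0.5]
width: 0.46
grasp_force: 0.0
```

Request:
drive_tool(series=[0,0,0,0,0,0,0,0,0,0,0,0,0,0,0,0,0,0,0,0], jaw=0.8, newtons=25)

```text
time_s: 9.68
ee_pos: [0.444, 0.1716, 0.0238]
orientation: [[1.0, -0.0, 0.002], [-0.0, -1.0, 0.0], [0.002, -0.0, -1.0]]
force: [-0.9, -0.4, 11.6]
width: 0.217
grasp_force: 23.5
```

Request:
drive_tool(series=[0,0,-1,0,0,0,-3,0,0,0,-4,0,0,0,-4,0,0,0,-4,0,0,0,-4,0,0,0,-4,0,0,0,0,0])

```text
time_s: 10.68
ee_pos: [0.4445, 0.1717, 0.2661]
orientation: [[1.0, -0.0, 0.005], [-0.0, -1.0, 0.001], [0.005, -0.001, -1.0]]
force: [0.3, 0.2, -2.6]
width: 0.211
grasp_force: 23.9
```

```bash
cat > ring.py <<'E'
from h import *
from scipy.optimize import least_squares
o=robot.observe(); e=o["ee_pos"]
for n in("wrist","side"):
    p,d,W=cloud(n); h=cv2.cvtColor(p,cv2.COLOR_RGB2HSV)
    if n=="side": save(p,"side_%d.png"%(o["time_s"]*10),(170,60,450,350),2)
    S=W.reshape(-1,3); k=np.isfinite(S).all(1)&(h.reshape(-1,3)[:,1]>40); S=S[k]
    S=S[(np.hypot(S[:,0]-e[0],S[:,1]-e[1]+.045)<.07)&(abs(S[:,2]-e[2])<.06)&(S[:,1]<e[1]-.016)]
    # top-ring plane fit
    print(n,len(S),S.min(0).round(3),S.max(0).round(3))
    T=S[S[:,2]>np.percentile(S[:,2],30)] if n=="wrist" else S
    if len(T)>50:
        q=least_squares(lambda c:T[:,2]-c[0]-c[1]*(T[:,0]-e[0])-c[2]*(T[:,1]-e[1]+.045),[e[2],0,0],loss="soft_l1",f_scale=.002).x
        r=least_squares(lambda c:np.maximum(abs(np.hypot(*(T[:,:2]-c).T)-.045)-.006,0),[e[0],e[1]-.045],loss="soft_l1",f_scale=.002).x
        print("plane",q.round(3),"centre",r.round(4))
print(e.round(4),o["force"].round(1),o["width"])
E
python3 ring.py; ls pics
```

```text
wrist 7550 [0.405 0.078 0.242] [0.498 0.156 0.292]
plane [ 0.278  0.004 -0.007] centre [0.4456 0.1309]
side 470 [0.391 0.076 0.241] [0.463 0.156 0.299]
plane [ 0.255 -0.3   -0.294] centre [0.4431 0.1323]
[0.4445 0.1717 0.2661] [ 0.3  0.2 -2.6] 0.21059284368902598
crop1.png
scene0.png
side0.png
side1.png
side_106.png
w1.png
w2.png
```

```bash
python3 - <<'E'
from h import *
c,f,R,t=cal("wrist"); print(-R.T@t-robot.observe()["ee_pos"])
E
```

```text
[0.08361062 0.00038928 0.15411344]
```

Request:
drive_tool(series=[2,0,0,0,2,2,0,0,2,3,0,0,2,3,0,0,2,3,0,0,1.6,3,0,0,0,1.8,0,0,0,0,0,0,0,0,0,0])

```text
time_s: 11.9
ee_pos: [0.5587, 0.0141, 0.2626]
orientation: [[1.0, -0.0, -0.001], [-0.0, -1.0, 0.0], [-0.001, -0.0, -1.0]]
force: [0.0, 0.2, -1.8]
width: 0.22
grasp_force: 23.9
```

```bash
python3 - <<'E'
from h import *
c=np.array([.671,-.03])
for n in("wrist","side","scene"):
    p,d,W=cloud(n); save(p,n+"3.png",None if n!="side" else (170,60,450,350),1 if n!="side" else 2)
    S=W.reshape(-1,3); S=S[np.isfinite(S).all(1)]
    T=S[(S[:,2]>.135)&(S[:,2]<.2)&(S[:,0]<.61)&(S[:,0]>.53)&(abs(S[:,1]+.03)<.03)]
    if len(T)>5: print(n,"peg",len(T),np.median(T,0).round(4),T.min(0).round(3),T.max(0).round(3))
    T=S[(S[:,2]>.268)&(S[:,2]<.285)&(np.hypot(S[:,0]-.559,S[:,1]+.03)<.06)&(S[:,1]<-.004)]
    if len(T)>5: print(n,"ring",len(T),T.min(0).round(3),T.max(0).round(3))
print(robot.observe()["ee_pos"].round(4))
E
```

```text
wrist peg 917 [ 0.5614 -0.0277  0.1819] [ 0.543 -0.038  0.135] [ 0.61  -0.02   0.192]
wrist ring 6816 [ 0.519 -0.08   0.268] [ 0.612 -0.004  0.285]
side peg 160 [ 0.569  -0.0231  0.1653] [ 0.542 -0.035  0.135] [ 0.609 -0.017  0.192]
side ring 155 [ 0.506 -0.079  0.268] [ 0.578 -0.004  0.278]
scene peg 123 [ 0.5618 -0.0354  0.1649] [ 0.54  -0.04   0.135] [ 0.601 -0.022  0.188]
scene ring 294 [ 0.505 -0.08   0.268] [ 0.61  -0.004  0.285]
[0.5591 0.0142 0.2629]
```

View pics/wrist3.png

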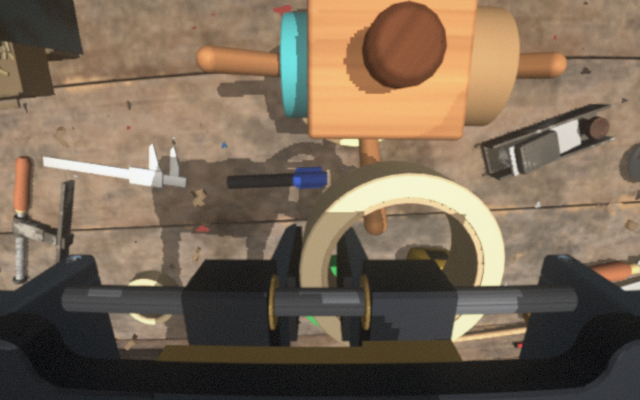

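View pics/side3.png

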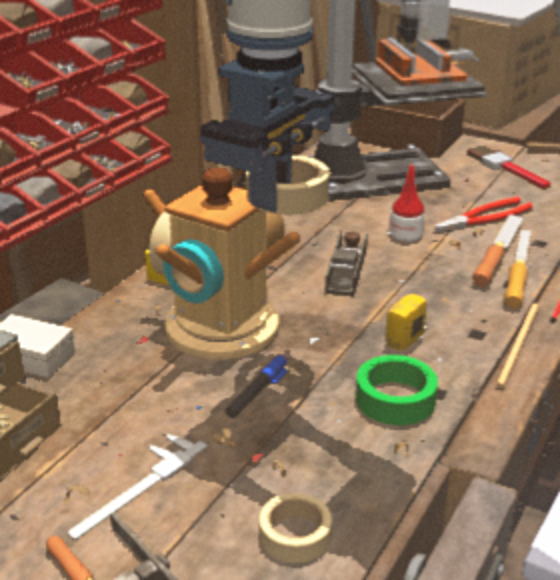

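The ring is level over the peg, with the peg tip showing inside the hole line at (375,222) and about 1 cm between the inner finger and the peg. I will lower the ring.

Request:
drive_tool(series=[0,-0.3,2,0,0,0,2,0,0,0,1.5,0,0,0,1.2,0,0,0,1,0,0,0,0.6,0,0,0,0,0])

```text
time_s: 12.92
ee_pos: [0.5594, 0.0164, 0.1797]
orientation: [[1.0, -0.0, -0.0], [-0.0, -1.0, 0.0], [-0.0, -0.0, -1.0]]
force: [-0.2, 0.6, -2.0]
width: 0.214
grasp_force: 23.9
```

Request:
drive_tool(series=[0,0,0.3,0,0,0,0.3,0,0,0,0.3,0,0,0,0,0])

```text
time_s: 13.42
ee_pos: [0.5595, 0.0163, 0.1708]
orientation: [[1.0, -0.0, 0.0], [-0.0, -1.0, -0.0], [0.0, 0.0, -1.0]]
force: [-0.4, 0.1, -2.0]
width: 0.213
grasp_force: 23.9
```

Request:
drive_tool(series=[0,0,0.3,0,0,0,0.3,0,0,0,0,0])

```text
time_s: 13.8
ee_pos: [0.5606, 0.0161, 0.1653]
orientation: [[1.0, -0.0, 0.003], [-0.0, -1.0, -0.001], [0.003, 0.001, -1.0]]
force: [2.7, -1.7, 3.4]
width: 0.217
grasp_force: 26.5
```

```bash
python3 - <<'E'
from h import *
p,d,W=cloud("side"); save(p,"side4.png",(210,100,360,220),4)
o=robot.observe(); print(o["force"],o["wrist_torque"])
S=W.reshape(-1,3);S=S[np.isfinite(S).all(1)]
T=S[(S[:,2]>.13)&(S[:,2]<.2)&(S[:,0]<.61)&(S[:,0]>.49)&(abs(S[:,1]+.028)<.06)]
b=T[T[:,0]<.53];print(b.min(0),b.max(0))
E
```

```text
[ 3.50191179 -1.9999504   3.61068629] [-0.44926675 -0.97885342  0.14729492]
[ 0.50752809 -0.05735437  0.13986149] [0.52999006 0.02067737 0.17941483]
```

View pics/side4.png

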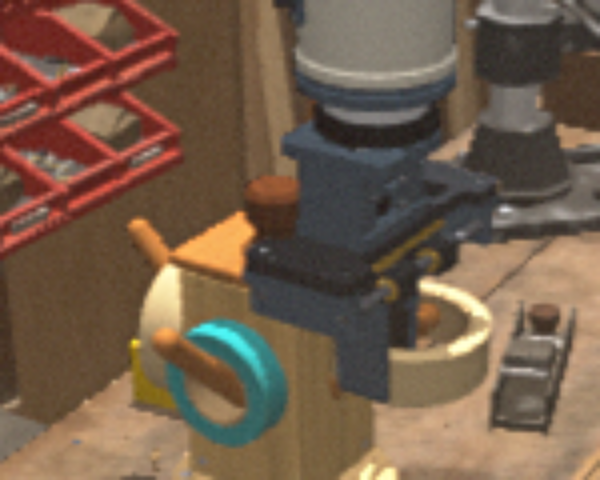

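The peg tip (crop (428,318)) is inside the ring's hole, and the ring is just touching the peg. I will release it and pull up.

Request:
drive_tool(series=[0,0,0,0,0,0,0,0,0,0,0,0,0,0,0,0,0,0,0,0,0,0,0,0], jaw=3.2)

```text
time_s: 14.6
ee_pos: [0.5594, 0.0164, 0.1649]
orientation: [[1.0, -0.0, -0.0], [-0.0, -1.0, 0.0], [-0.0, -0.0, -1.0]]
force: [-0.6, -0.3, -0.4]
width: 0.352
grasp_force: 0.0
```

Request:
drive_tool(series=[0,0,-0.5,0,0,0,-0.5,0,0,0,-1,0,0,0,-1,0,0,0,-1,0,0,0,-1,0,0,0,-2,0,0,0,-3,0,0,0,0,0])

```text
time_s: 15.72
ee_pos: [0.5605, 0.0163, 0.2674]
orientation: [[1.0, -0.0, 0.004], [-0.0, -1.0, -0.0], [0.004, 0.0, -1.0]]
force: [-0.2, -0.4, 0.5]
width: 0.346
grasp_force: 0.0
```

```bash
python3 - <<'E'
from h import *
p,d,W=cloud("side"); save(p,"side5.png",(210,100,410,250),4)
o=robot.observe(); print(o["force"],o["ee_pos"])
E
```

```text
[0.15277005 0.61655124 0.5402407 ] [0.5598128  0.01635468 0.26591777]
```

View pics/side5.png

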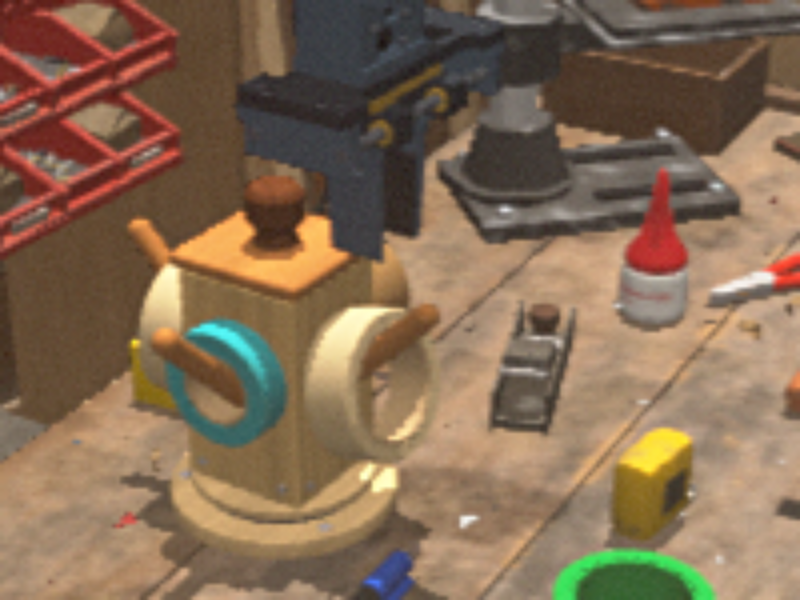

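The roll hangs on the front peg (crop (375,380)), steady and clear of the gripper. I will hand the job in.

```bash
python3 -c "
from cell import robot
print(robot.close_job())"
```

```text
the job is handed in; nothing more can be done
None
```

The stand is turned so its empty peg points to the front, and the masking-tape roll hangs on that peg with the gripper clear. The tools were not touched, and I handed the job in at about 16 s; the hand-in gave no verdict back.

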